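# Shift a locked lens carriage along its rail to the stop

### The job

Bring the lens carriage on the black rail up against the low stop block and leave it locked there; whichever of the objective and the oil bottle stands on the rail between the carriage and the stop block must come off first, so stand it upright on the bare table beside the rail. To free the carriage, lift the spring collar on its clamp lever and flip the lever over to the other side, slide the carriage until it touches the stop block, then lift the collar again and flip the lever back to where it was, with the collar dropped fully home. Tip nothing over, and leave everything else where it is.

Things in the scene. Friction and masses are not known exactly. Their poses are not given: they have to be found in the camera images.
- rail_top (a point): Black rail bolted to the table, 390 mm long, top face 60 mm wide and 40 mm above the table, foot flange 84 mm wide, 8 mm high; a tick scale on its front. The point is the middle of the top face; y axis along the rail (to the robot's left), x away from the robot, z up. Place and yaw differ every time.
- carriage_mid (a point): Aluminium carriage sliding along the rail. Saddle 90 mm along the rail (end faces 45 mm either side of this point), 76 mm across, 18 mm high. The point is on the rail's top face and centre line, mid-way along the saddle; axes as the rail's. Released it slides with about 4 N; locked it holds against some 60 N.
- plate_top (a point): Upright plate on the carriage, close behind the lever, a lens ring behind it: 60 mm along the rail, 10 mm thick. The point is the middle of its top edge, 150 mm above the rail's top face, 9 mm in front of the rail's centre line.
- lever_pivot (a point): Pivot of the clamp lever in the grey block on the carriage's front; axes as the rail's. The block's face slopes so that its normal leans 32 degrees from vertical to the robot (-x). The lever swings in the plane of that normal and the rail's direction, from 25 degrees left of the normal (locked) to 25 degrees right (released), so it is always 32 to 40 degrees from vertical.
- collar_grip (a point): Knurled steel sleeve round the lever, 28 mm diameter. The point, on the lever's axis, is 54 mm from the pivot with the collar home (collar 36 to 68 mm, steel gate up to 31 mm, lever's black tip to 92 mm from the pivot) and moves with it. z axis up along the lever, x up the slope, y across the lever in the swing plane. Room for fingers on the two sides along y, not towards the plate.
- lever (a joint): Clamp lever: 0 rad = locked (leaning left seen from the robot, as it starts), 0.873 = released (leaning right), both hard end stops. With the collar home it is held at either end with 0.03 rad of play; with it lifted, flipping takes about 0.2 N m and it stays where it is left.
- collar (a joint): Lift of the collar along the lever, away from the pivot: 0 = home, its lugs down in the gate; 0.014 m = end of its travel. A spring pulls it home (4 N, 7 N at full lift). Lifted at least 10 mm, it lets the lever pass the gate's middle tooth.
- stop: Low aluminium stop block fixed on the rail, left or right of the carriage: 28 mm along the rail, 76 mm across, 22 mm high, a small black thumb screw at its front. Origin on the rail's top face and centre line at its middle, y axis along the rail; carriage and stop touch when this origin and the carriage's point are 59 mm apart.
- lens_carrier: The other block on the rail, on the side opposite the stop block: 34 mm along the rail, with a post and a lens ring 133 mm high above the rail. Fixed; it plays no part. Origin on the rail's top face and centre line.
- objective_center (a point): Microscope objective standing on the rail's top face, on one side of the carriage: 36 mm diameter, 62 mm tall, about 0.16 kg. The point is its centre, half-way up; z up its axis.
- oil_bottle_center (a point): Small amber oil bottle standing on the rail's top face, on the other side of the carriage: 28 mm diameter up to 50 mm, black cap, 66 mm tall in all, about 0.04 kg. The point is its centre, half-way up; z up its axis.
- ball_driver_center (a point): Bystander: ball-end hex driver lying on the table in front of the rail, 215 mm long, handle 26 mm thick. The point is its centre, half-way up; its longest side in plan lies along its y axis.
- marker_center (a point): Bystander: capped felt marker lying on the table, 133 mm long, 14 mm thick. The point is its centre, half-way up; its longest side in plan lies along its y axis.
- post_holder_a_center (a point): Bystander: black optical post holder with a bare steel post, on a slotted base 38 x 75 mm, 115 mm tall. The point is its centre, half-way up; its longest side in plan lies along its y axis.
- timer_center (a point): Bystander: white bench timer, 56 x 66 x 16 mm. The point is its centre, half-way up; its longest side in plan lies along its y axis.
- slide_box_center (a point): Bystander: blue slide box, fixed, 92 x 88 x 36 mm. The point is its centre, half-way up.
- lens_tissue_center (a point): Bystander: flat booklet of lens tissue, 68 x 100 x 9 mm. The point is its centre, half-way up; its longest side in plan lies along its y axis.
- filter_cube_a_center (a point): Bystander: black filter cube, 41 x 38 x 43 mm. The point is its centre, half-way up.
- tape_1_center (a point): Bystander: roll of tape lying flat, 59 mm across, 19 mm high. The point is its centre, half-way up.
- dial_gauge_center (a point): Bystander: round dial gauge with a short stem, lying on its back just in front of the rail, 103 mm long with the stem, 58 mm across, 20 mm high. The point is its centre, half-way up; its stem lies along its x axis.
Mind the look-alikes: they are no part of the job. What is shaped like the part that bears objective_center but green is not meant. Leave any yellow look-alike of the part that bears oil_bottle_center alone.

How it is judged (in metres and radians):
On the way, in this order (a step that is already met when the one before it is completed fails the run):
1. the clamp lever has been flipped over to its released side (value of joint lever above 0.78 rad), for 0.2 s.
2. the carriage has been slid up to the stop block (horizontal distance between carriage_mid and stop below 0.063 m), for 0.2 s.
At the end, for the whole second after the job is handed in: Carriage against the stop block (gap under 4 mm), lever back at locked (within 0.06 rad), collar home (within 2 mm); the objective or bottle that was in the way upright (within 0.15 rad) on the table top, the other upright on the rail, moved less than 20 mm (horizontal distance between carriage_mid and stop below 0.063 m and value of joint lever below 0.06 rad and value of joint collar below 0.002 m and ((height (world z) of objective_center between 0.026 and 0.0365 m and angle between each of objective_center, oil_bottle_center's own z axis and vertical below 0.15 rad and distance of oil_bottle_center from where it was at the start of the episode below 0.02 m) or (height (world z) of oil_bottle_center between 0.026 and 0.0365 m and angle between each of oil_bottle_center, objective_center's own z axis and vertical below 0.15 rad and distance of objective_center from where it was at the start of the episode below 0.02 m))); the robot touches nothing.
It fails at once if the objective or the oil bottle is tipped over (angle between any of objective_center, oil_bottle_center's own z axis and vertical above 0.7 rad).
It fails at once if a bystander is pushed more than 25 mm out of its place (distance of any of ball_driver_center, marker_center, post_holder_a_center, timer_center, lens_tissue_center, filter_cube_a_center, tape_1_center, dial_gauge_center from where it was at the start of the episode above 0.025 m).
It also fails if it takes over 58 s, if anything falls off the work surface, if the arm or the gripper's body presses on something with over 40 N, if the wrist force passes 120 N, or if a joint passes its speed limit or range.

### The arm

A 6-joint arm with a two-finger parallel gripper is mounted at the origin on a cart in front of the work surface, level with it; the furniture and walls round the work are solid. World frame = base frame: x ahead of the robot, y to its left, z up, the work surface at z = 0. Lengths are in m, angles in degrees, forces in N, time in s.
With the tool pointing down it reaches from about 0.4 to 0.825 m from the base axis. Payload 7 kg.
Tool frame: the origin (TCP) lies on the centre line of the jaws, within the pads' length; the fingertips stand 19 mm ahead of it and the grasp point (between the pads) is the TCP; z points along the fingers, y is the line along which they close (so a half turn about z gives the same grasp; the last joint's range is limited). The gripper opens to 88 mm and grips with 3 to 60 N. Pads are 19 mm wide; open, the fingers measure 130 mm over their backs; the gripper's body (78 mm by 193 mm) begins 47 mm behind the grasp point.
Start: joints at [-55.399, 20.546, 0.682, 0, -70.136, -16.507], TCP at [0.21, -0.642, 0.246] pointing down, gripper open.
Joint ranges: [-176.03, 176.03], [-82.01, 121.73], [-58.28, 71.71], [-173.87, 95.51], [-174.79, -0.11], [-173.66, 173.66]. Speed limits (degrees/s): [136.94, 136.94, 172.46, 180, 180, 180].

### API

Orientations are given as [roll, pitch, yaw] about the fixed x, y, z axes, in that order (R = Rz(yaw) Ry(pitch) Rx(roll)).
In Python, from plant import get_state, capture, close_job gives the robot as it stands.
- The arm moves only by the tool apply_moves, never from a script. Its argument "targets" is a list of rows, each a list of 7 numbers: the opening, from 0 (shut) to 1 (fully open), then the shift along the tool's x, y, z normalised to -1 to 1, where 1 is 1000 mm, then the turn, a rotation vector about the tool's x, y, z normalised to -1 to 1, where 1 is 90 degrees. In form: [[claw, tx, ty, tz, ax, ay, az], ...]. A call has 1 to 20 rows; each row shifts and turns the commanded pose from where the row before left it, along the tool's axes as they then stand; what a row does not reach is not made up. A row lasts 1/12 s, in which the tool goes at most 41.7 mm and 7.16 degrees, less where a joint would pass 70% of its speed; a pose out of reach is approached as far as the arm can. A call with a number of a shift or a turn outside -1 to 1 is refused whole. A call with a gripper value outside its range is refused whole. The fingers move at their own pace and stop on an object; "newtons" is the grip in N (left out, the last holds). Time passes only in rows, so rows that do not move let the fingers close. It gives the time, the measured TCP pose, the force, the opening and the grip force at its end, in the units of the state.
- get_state(): the state, without advancing time (a new reading comes with each control period).
- capture(name): name is "scene" or "top"; returns a dict with "frame" (420x560x3 uint8, red, green, blue), "range_z" (420x560 float32, m along the optical axis (not along the pixel's ray), 0 where there is no reading), "camera_matrix" (3x3 intrinsics, pixels), "T" (4x4, takes a point from camera to world coordinates). Camera axes: x right, y down, z forward; pixel columns grow to the right and rows downward; lengths in m; the calibration is good to about 2 mm. A picture is of the moment at which its call begins.
- close_job(): hands the job in; it is judged then, once.
The state is a dict: "time_s": time; "joints": joint angles; "qd": joint speeds; "joint_torque": joint torques, N m; "tcp_pos": TCP position; "eef_rot": TCP orientation; "contact_force": force on the tool from outside, world axes, zero at the start; "moment": the same for the moment, N m; "gripper_width": finger opening in m; "gripper_force": force on a finger pad.
Only numpy, scipy, OpenCV 4.12 (cv2) and the standard library are available. Lean on these libraries where they do the work, as an engineer would, in place of code of your own. Each camera call takes 0.05 s, during which the arm holds its last target. There are 200 camera calls.

## Working session

There is one attempt and no reset: what is moved stays moved. The work goes in short steps, Python scripts to look and compute and a tool call to move; the robot and the scene stay as the last step left them, time stands still between calls to the robot, and variables do not carry over. Pictures are saved under pics/ and viewed, at most 10 in all, crops included, and the job is handed in when it is done.

Besides the shell and the picture viewer there is one more tool, called as name(argument=value, ...) on one line, values as JSON. apply_moves: Moves the arm, as the interface text tells. Scaled input: -1 to 1 covers 1000 mm each way for a shift and 90 degrees each way for a turn. Its arguments: {"type":"object","properties":{"targets":{"type":"array","items":{"type":"array","items":{"type":"number"}}},"newtons":{"type":"number"}},"required":["targets"]}

```bash
mkdir -p pics; cat > h.py <<'E'
import numpy as np,cv2
from plant import get_state,capture
def snap(n,f):
    c=capture(n); cv2.imwrite(f'pics/{f}.png',c['frame'][:,:,::-1]); np.savez(f'{f}.npz',**c); return c
def pts(c):
    K,T,Z=c['camera_matrix'],c['T'],c['range_z']
    v,u=np.mgrid[:Z.shape[0],:Z.shape[1]]
    P=np.stack([(u-K[0,2])/K[0,0]*Z,(v-K[1,2])/K[1,1]*Z,Z],-1)
    return P@T[:3,:3].T+T[:3,3]
E
python3 - <<'E'
from h import *
for n in('scene','top'):
    c=snap(n,n+'0'); print(n,c['T'].round(3).tolist(),c['camera_matrix'][0,0])
    cv2.imwrite(f'pics/{n}0b.png',cv2.resize(c['frame'][:,:,::-1],(800,600),interpolation=cv2.INTER_CUBIC))
print(get_state())
E
```

```text
scene [[-0.719, -0.487, 0.495, -0.058], [-0.694, 0.492, -0.525, 0.526], [0.013, -0.721, -0.692, 1.015], [0.0, 0.0, 0.0, 1.0]] 512.3144679042263
top [[-0.081, -0.975, 0.207, 0.326], [-0.997, 0.079, -0.019, -0.149], [0.002, -0.208, -0.978, 1.184], [0.0, 0.0, 0.0, 1.0]] 445.9710399039281
{'time_s': 0.1, 'joints': array([-5.54004096e+01,  2.05886211e+01,  6.40286642e-01, -1.91786365e-02,
       -7.01353597e+01, -1.65054329e+01]), 'qd': array([ 0.11023338, -0.08627304,  0.17904592,  0.14458571, -0.01233751,
        0.07802893]), 'joint_torque': array([-1.00826928e-03, -5.84163630e+01,  2.93752116e+01,  7.01552957e+00,
        1.01667762e-02, -5.00251053e-05]), 'tcp_pos': array([ 0.20948885, -0.64124943,  0.24470685]), 'eef_rot': array([ 1.79914632e+02, -6.49326766e-03, -1.61912368e+02]), 'contact_force': array([ 0.86402092,  1.36160788, -1.07152403]), 'moment': array([ 0.00530409, -0.00592499, -0.01211963]), 'gripper_force': 0.0, 'gripper_width': 0.08764831005914597}
```

View pics/scene0b.png

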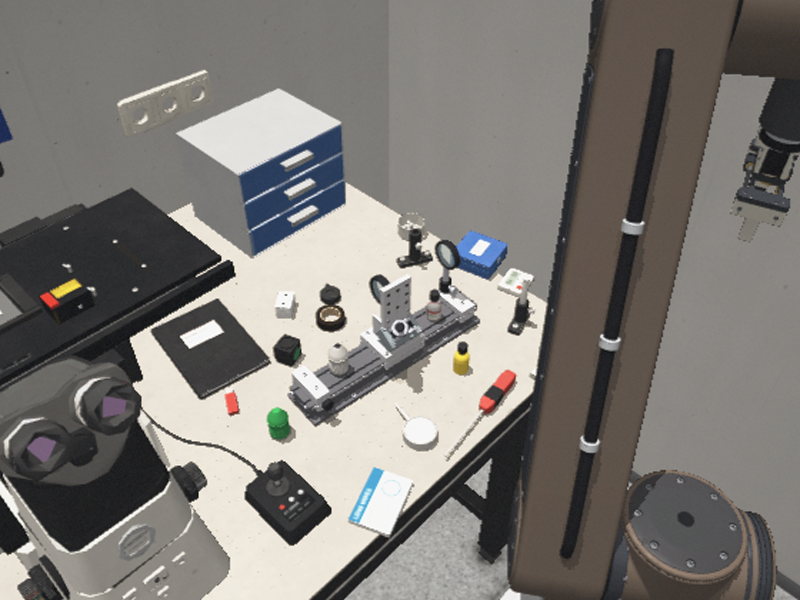

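View pics/top0b.png

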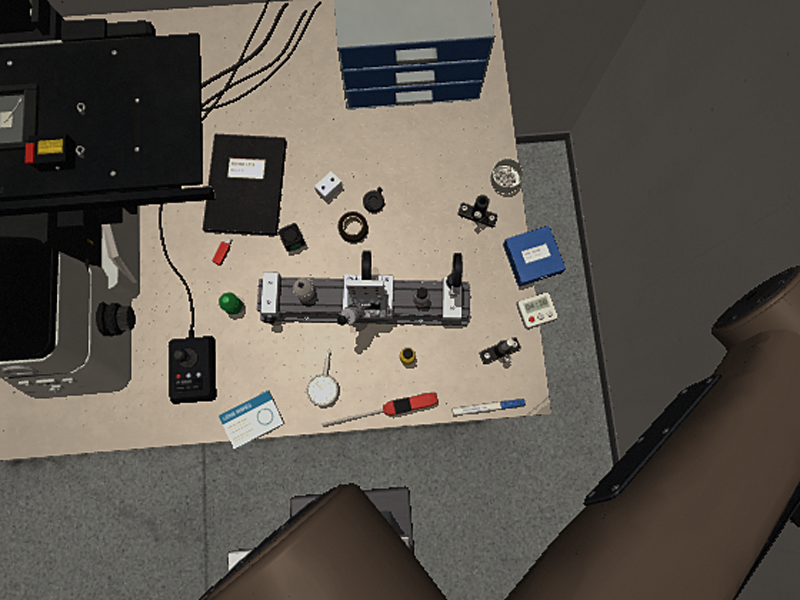

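The top view shows, from left to right on the rail: the stop block (270,297), the grey objective (305,290), the carriage (368,297), the bottle (422,298) and the lens carrier (455,285). The objective is therefore in the way. The look-alikes are the green objective at (230,302) and the yellow bottle at (408,355), both off the rail.

```bash
python3 - <<'E'
from h import *
c=dict(np.load('top0.npz')); P=pts(c)
s=0.7
def med(n,x0,x1,y0,y1,zl,zh):
    R=P[int(y0*s):int(y1*s),int(x0*s):int(x1*s)].reshape(-1,3); q=R[(R[:,2]>zl)&(R[:,2]<zh)]
    print(n,len(q),np.median(q,0).round(4),'min',q.min(0).round(4),'max',q.max(0).round(4)); return q
q=med('rail',255,475,270,330,.036,.044)
r=cv2.minAreaRect(q[:,:2].astype(np.float32)); print(r)
med('stop',255,285,265,330,.056,.068)
med('obj',290,320,270,310,.095,.11)
med('bottle',410,432,280,312,.098,.112)
med('plate',340,395,270,320,.183,.196)
med('saddle',340,395,270,325,.054,.062)
med('lever',330,362,300,330,.08,.14)
med('carrier',440,470,280,330,.05,.068)
med('gauge',300,345,340,410,.01,.03)
med('ybottle',395,420,340,370,.02,.08)
med('green',215,245,285,320,.02,.08)
med('cube',278,305,220,255,.02,.06)
med('tapering',335,370,205,245,.01,.03)
im=c['frame'][175:245,170:340,::-1]
cs=dict(np.load('scene0.npz'))['frame'][160:300,190:350,::-1]
a=cv2.resize(im,(800,330),interpolation=cv2.INTER_CUBIC); b=cv2.resize(cs,(640,560),interpolation=cv2.INTER_CUBIC)
cv2.imwrite('pics/c1.png',a);cv2.imwrite('pics/c2.png',b)
E
```

```text
rail 1536 [ 0.5759 -0.0668  0.039 ] min [ 0.5232 -0.3062  0.036 ] max [0.6306 0.0847 0.0439]
((0.5774656534194946, -0.11058785021305084), (0.388600617647171, 0.07398354262113571), 83.95803833007812)
stop 320 [0.5956 0.0572 0.061 ] min [0.5453 0.0407 0.0562] max [0.6356 0.0751 0.067 ]
obj 49 [ 0.5939 -0.0058  0.0999] min [ 0.5841 -0.0146  0.095 ] max [0.6048 0.0036 0.104 ]
bottle 44 [ 0.5638 -0.2143  0.1051] min [ 0.5552 -0.2224  0.1   ] max [ 0.5733 -0.2068  0.1084]
plate 123 [ 0.5685 -0.1194  0.1889] min [ 0.5613 -0.1471  0.1832] max [ 0.575  -0.0894  0.1933]
saddle 227 [ 0.586  -0.1524  0.0571] min [ 0.5358 -0.1656  0.0541] max [ 0.6188 -0.0737  0.0618]
lever 139 [ 0.5363 -0.0946  0.131 ] min [ 0.5152 -0.1074  0.0865] max [ 0.5632 -0.0755  0.1399]
carrier 271 [ 0.552  -0.2677  0.0548] min [ 0.5235 -0.2884  0.0501] max [ 0.5936 -0.2521  0.0677]
gauge 422 [ 0.4186 -0.0248  0.0177] min [ 0.39   -0.0514  0.0101] max [0.4866 0.0039 0.0251]
ybottle 102 [ 0.4626 -0.1817  0.0442] min [ 0.4518 -0.1957  0.0203] max [ 0.4796 -0.1693  0.069 ]
green 172 [0.5851 0.1323 0.0486] min [0.5723 0.1183 0.0203] max [0.604  0.1542 0.0673]
cube 216 [0.7068 0.0176 0.0391] min [ 0.6864 -0.004   0.021 ] max [0.7324 0.0398 0.0465]
tapering 234 [ 0.7271 -0.1009  0.0169] min [ 0.6972 -0.1334  0.0101] max [ 0.7673 -0.072   0.0226]
```

View pics/c2.png

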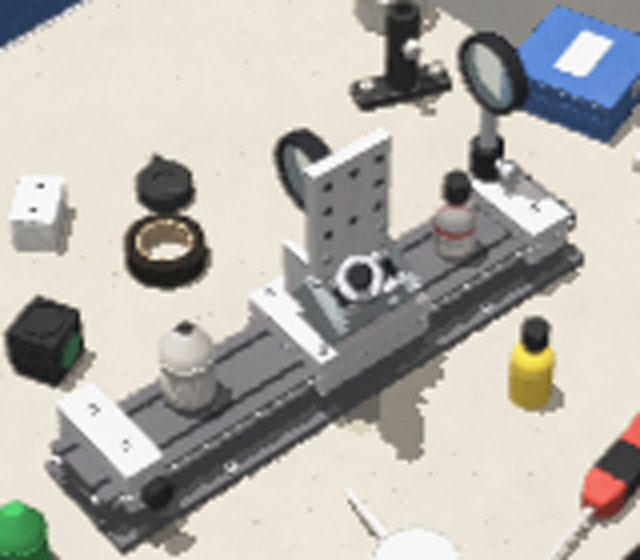

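View pics/c1.png

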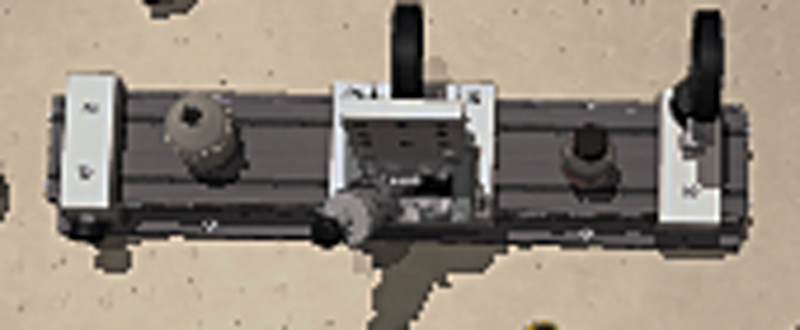

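The crop confirms it: the grey objective (190,365 in c2) stands between the stop block and the carriage. The green one, off the rail at (20,530), is the look-alike. Next I fit the lever and plan the moves.

```bash
cat >> h.py <<'E'
from scipy.spatial.transform import Rotation as Ro
from scipy.linalg import logm,expm
from scipy.optimize import least_squares
def T_of(R,p):
    T=np.eye(4);T[:3,:3]=R;T[:3,3]=p;return T
def cur():
    s=get_state(); return T_of(Ro.from_euler('xyz',s['eef_rot'],degrees=True).as_matrix(),s['tcp_pos'])
def plan(T1,N,T0=None):
    T0=cur() if T0 is None else T0
    D=expm(np.real(logm(np.linalg.inv(T0)@T1))/N)
    r=Ro.from_matrix(D[:3,:3]).as_rotvec(degrees=True)
    print(N,'rows:',[round(float(x),4) for x in [*D[:3,3],*(r/90)]],'mm %.1f deg %.2f'%(1e3*np.linalg.norm(D[:3,3]),np.linalg.norm(r)))
def down(yaw): return Ro.from_euler('xyz',[180,0,yaw],degrees=True).as_matrix()
YAW=-6.04
RA=Ro.from_euler('z',YAW,degrees=True).as_matrix()
def lev(deg): # collar axes for lean to left by deg (columns x,y,z), world
    n=np.array([-np.sin(np.radians(32)),0,np.cos(np.radians(32))]);x=np.array([n[2],0,-n[0]]);a=np.radians(deg)
    l=np.cos(a)*n+np.sin(a)*np.array([0,1,0]);return RA@np.stack([x,np.cross(l,x),l],1)
def tool(deg): return lev(deg)@np.diag([-1,1,-1.])
E
python3 - <<'E'
from h import *
Q=[]
for n in('top0','scene0'):
    q=pts(dict(np.load(n+'.npz'))).reshape(-1,3); Q.append(q)
def fitlever(q):
    L=lev(25); 
    q=q[(np.abs(q-[.54,-.095,.11])<.06).all(1)]
    g=None
    def model(p,q):
        d=(q-p)@L; r=np.hypot(d[:,0],d[:,1]); return d,r
    best=None
    p=np.array([.535,-.1,.115])
    for it in range(15):
        d,r=model(p,q); m=(abs(d[:,2])<.014)&(r<.019+.02*(it<4))&(r>.008)
        f=least_squares(lambda s:np.hypot(((q[m]-p)@L)[:,0]-s[0],((q[m]-p)@L)[:,1]-s[1])-.014,[0,0],loss='soft_l1',f_scale=.002)
        p=p+L[:,:2]@f.x
        d=(q-p)@L; r=np.hypot(d[:,0],d[:,1]); top=d[(r<.006)&(d[:,2]>.02),2]
        if len(top): p=p+L[:,2]*(np.percentile(top,80)-.038)
    return p,m.sum(),f.cost,len(top)
for q in Q: print(fitlever(q))
print(fitlever(np.vstack(Q)))
# plate edge, objective from both
for q in Q:
    w=q@RA  # rail frame coords
    c0=np.array([.5775,-.12,0])@RA
    for nm,ys,zs in(('plate',(-.05,.05),(.184,.194)),('saddle',(-.06,.06),(.055,.061)),('stop',(.15,.21),(.057,.065)),('obj',(.08,.14),(.05,.11))):
        m=(w[:,1]-c0[1]>ys[0])&(w[:,1]-c0[1]<ys[1])&(w[:,2]>zs[0])&(w[:,2]<zs[1])&(abs(w[:,0]-c0[0])<.05)
        v=w[m]-c0; 
        if len(v): print(nm,m.sum(),'lo',np.percentile(v[:,:2],2,0).round(4),'hi',np.percentile(v[:,:2],98,0).round(4), 'fit',np.polyfit(v[:,1],v[:,0],1).round(4))
    m=(abs(w[:,1]-c0[1]-.114)<.03)&(w[:,2]>.05)&(w[:,2]<.08)&(abs(w[:,0]-c0[0])<.03); v=q[m]
    if m.sum()>10: print('objfit',least_squares(lambda s:np.hypot(v[:,0]-s[0],v[:,1]-s[1])-.018,[.592,-.006],loss='soft_l1',f_scale=.002).x)
R=RA@np.array([[0,-1,0],[1,0,0],[0,0,1.]])
for y in(-96,84):
    plan(T_of(down(y),[.594,-.006,.24]),20)
E
```

```text
(array([ 0.53294024, -0.09115609,  0.12502754]), np.int64(103), np.float64(0.00011702301274055), 21)
(array([ 0.55857663, -0.09599172,  0.11425403]), np.int64(85), np.float64(0.0002269414811906161), 4)
(array([ 0.55732102, -0.10177006,  0.1135013 ]), np.int64(155), np.float64(0.00046557849099156747), 20)
plate 121 lo [-0.0139 -0.0278] hi [-0.0041  0.0295] fit [-0.0075 -0.0092]
saddle 195 lo [-0.035  -0.0436] hi [0.037  0.0449] fit [0.1166 0.0083]
stop 285 lo [-0.0365  0.1647] hi [0.0357 0.1917] fit [ 0.0426 -0.0085]
obj 183 lo [-0.0112  0.0993] hi [0.0202 0.1312] fit [-0.043   0.0069]
objfit [ 0.59677833 -0.00432594]
plate 108 lo [-0.0149 -0.0281] hi [-0.0025  0.0311] fit [-0.0043 -0.0096]
saddle 203 lo [-0.038  -0.0389] hi [0.0376 0.0465] fit [ 0.5371 -0.0213]
stop 275 lo [-0.0413  0.1662] hi [0.0368 0.193 ] fit [ 0.1035 -0.0218]
obj 256 lo [-0.0123  0.1038] hi [0.0146 0.1335] fit [ 0.3094 -0.0393]
objfit [ 0.59723687 -0.00585106]
20 rows: [-0.0387, 0.0064, 0.0002, 0.0, 0.0, -0.0366] mm 39.3 deg 3.30
20 rows: [0.0038, 0.0439, 0.0003, 0.0, -0.0, 0.0634] mm 44.0 deg 5.70
```

apply_moves(targets=[[0.8,-0.0387,0.0064,0.0002,0,0,-0.0366],[0.8,-0.0387,0.0064,0.0002,0,0,-0.0366],[0.8,-0.0387,0.0064,0.0002,0,0,-0.0366],[0.8,-0.0387,0.0064,0.0002,0,0,-0.0366],[0.8,-0.0387,0.0064,0.0002,0,0,-0.0366],[0.8,-0.0387,0.0064,0.0002,0,0,-0.0366],[0.8,-0.0387,0.0064,0.0002,0,0,-0.0366],[0.8,-0.0387,0.0064,0.0002,0,0,-0.0366],[0.8,-0.0387,0.0064,0.0002,0,0,-0.0366],[0.8,-0.0387,0.0064,0.0002,0,0,-0.0366],[0.8,-0.0387,0.0064,0.0002,0,0,-0.0366],[0.8,-0.0387,0.0064,0.0002,0,0,-0.0366],[0.8,-0.0387,0.0064,0.0002,0,0,-0.0366],[0.8,-0.0387,0.0064,0.0002,0,0,-0.0366],[0.8,-0.0387,0.0064,0.0002,0,0,-0.0366],[0.8,-0.0387,0.0064,0.0002,0,0,-0.0366],[0.8,-0.0387,0.0064,0.0002,0,0,-0.0366],[0.8,-0.0387,0.0064,0.0002,0,0,-0.0366],[0.8,-0.0387,0.0064,0.0002,0,0,-0.0366],[0.8,-0.0387,0.0064,0.0002,0,0,-0.0366]])

```text
time_s: 1.77
tcp_pos: [0.5942, -0.005, 0.2411]
eef_rot: [180.0, -0.0, -95.9]
contact_force: [1.0, 0.5, -0.4]
gripper_width: 0.0702
gripper_force: 0.0
```

```bash
python3 - <<'E'
from h import *
s=get_state();print(s['tcp_pos'],s['eef_rot'],s['joints'])
plan(T_of(down(-96),[.597,-.005,.10]),5)
plan(T_of(down(-96),[.597,-.005,.076]),6)
# lever cloud: by camera-plane views, print in rail frame relative to c0
c0=np.array([.5775,-.12,.04])
for n in('top0','scene0'):
    c=dict(np.load(n+'.npz'));P=(pts(c)-c0)@RA*1e3
    m=(abs(P[...,1]-15)<50)&(P[...,0]<-15)&(P[...,0]>-110)&(P[...,2]>22)&(P[...,2]<130)
    v,u=np.where(m); print(n,u.min(),u.max(),v.min(),v.max())
    for a in np.unique(v)[::2]:
        k=v==a; print(a,' '.join('%d:%d,%d,%d'%(uu,*P[a,uu]) for uu in u[k][::2]))
E
```

```text
[ 0.59418559 -0.00502857  0.24111207] [ 1.79965111e+02 -1.13691719e-02 -9.58639564e+01] [ 1.83439314e+01  1.31904349e+01 -1.02424348e+01 -4.28954112e-03
 -6.66036134e+01 -2.42061867e+01]
5 rows: [-0.0001, -0.0006, 0.0282, 0.0001, -0.0, 0.0003] mm 28.2 deg 0.03
6 rows: [-0.0001, -0.0005, 0.0275, 0.0001, -0.0, 0.0003] mm 27.5 deg 0.02
top0 236 269 207 227
207 246:-16,24,79 248:-15,19,77 265:-15,-21,80
209 243:-15,33,54 245:-16,28,56 247:-17,23,61 249:-16,18,57 251:-16,13,58 253:-16,8,61 255:-16,3,58 257:-16,-1,62 259:-16,-6,60 261:-16,-11,61 263:-15,-16,59 265:-15,-21,59 269:-15,-31,58
211 243:-19,34,48 245:-20,28,53 247:-21,23,58 249:-22,18,64 251:-24,12,73 253:-24,7,72 255:-23,2,71 257:-23,-1,68 259:-21,-6,60 261:-21,-11,60 263:-22,-16,68 265:-20,-21,58 267:-18,-26,50 269:-18,-31,50
213 243:-24,34,46 245:-32,25,87 247:-32,21,87 249:-32,16,87 251:-31,11,82 253:-28,7,69 255:-29,2,72 257:-28,-2,71 259:-29,-7,73 261:-24,-11,53 263:-24,-16,50 265:-23,-21,50 267:-23,-26,50 269:-23,-31,46
215 242:-40,31,101 244:-39,27,97 246:-39,22,94 248:-38,18,94 250:-37,13,89 252:-37,8,87 254:-31,5,58 25
[... 2024 characters left out ...]
,40 292:-43,-20,42
235 268:-16,35,51 270:-21,32,52 272:-23,27,51 274:-26,23,51 276:-24,16,44 278:-59,38,88 280:-61,34,87 282:-51,19,69 284:-37,0,44 286:-37,-6,40 288:-41,-9,41 290:-41,-15,37
237 268:-17,35,45 270:-22,33,48 272:-25,29,46 274:-28,25,47 276:-31,21,46 278:-35,18,48 280:-33,10,40 282:-38,8,43 284:-41,4,43 286:-43,-1,41
239 268:-19,37,39 270:-23,34,42 272:-28,32,44 274:-32,28,45 276:-35,25,45 278:-37,20,44 280:-41,17,45 282:-39,9,38 284:-42,4,37 286:-39,-4,29
241 268:-16,34,28 270:-22,33,33 272:-31,34,41 274:-37,32,44 276:-43,31,49 278:-39,21,38 280:-40,16,36
243 268:-17,36,23 270:-25,35,29 272:-34,36,37 274:-40,35,41 276:-41,29,38
245 271:-29,36,26 273:-36,34,30
247 269:-30,43,24
```

apply_moves(targets=[[0.8,-0.0001,-0.0005,0.0275,0,0,0],[0.8,-0.0001,-0.0005,0.0275,0,0,0],[0.8,-0.0001,-0.0005,0.0275,0,0,0],[0.8,-0.0001,-0.0005,0.0275,0,0,0],[0.8,-0.0001,-0.0005,0.0275,0,0,0],[0.8,-0.0001,-0.0005,0.0275,0,0,0],[0.8,0,0,0,0,0,0],[0.2,0,0,0,0,0,0],[0.2,0,0,0,0,0,0],[0.2,0,0,0,0,0,0],[0.2,0,0,0,0,0,0],[0.2,0,0,0,0,0,0],[0.2,0,0,0,0,0,0]], newtons=15)

```text
time_s: 2.85
tcp_pos: [0.5976, -0.0066, 0.0776]
eef_rot: [-179.9, 0.0, -96.0]
contact_force: [-1.9, 0.5, 0.6]
gripper_width: 0.0359
gripper_force: 0.8
```

```bash
python3 - <<'E'
from h import *
s=get_state();print(s['tcp_pos'],s['eef_rot'],s['gripper_width'],s['gripper_force'])
z=s['tcp_pos'][2]; T0=cur()
A=T_of(down(-96),[.597,-.005,z+.06]);B=T_of(down(-96),[.475,.075,z+.06]);C=T_of(down(-96),[.475,.075,z-.0385])
plan(A,3);plan(B,5,A);plan(C,5,B)
q=pts(dict(np.load('top0.npz'))).reshape(-1,3)
m=(abs(q[:,0]-.475)<.06)&(abs(q[:,1]-.075)<.06);print('max z near place',q[m&(q[:,0]<.53)][:,2].max())
E
```

```text
[ 0.59757713 -0.00662997  0.07760507] [-1.79931361e+02  3.32725487e-02 -9.60301843e+01] 0.03592208432693826 0.8228176552802324
3 rows: [-0.0005, 0.0002, -0.02, -0.0003, 0.0001, -0.0001] mm 20.0 deg 0.03
5 rows: [-0.0134, 0.0259, 0.0, 0.0, -0.0, 0.0] mm 29.2 deg 0.00
5 rows: [0.0, -0.0, 0.0197, 0.0, -0.0, 0.0] mm 19.7 deg 0.00
max z near place 0.01345021587228512
```

apply_moves(targets=[[0.2,0,0,0,0,0,0],[0.2,0,0,0,0,0,0],[0.2,0,0,-0.02,0,0,0],[0.2,0,0,-0.02,0,0,0],[0.2,0,0,-0.02,0,0,0],[0.2,-0.0134,0.0259,0,0,0,0],[0.2,-0.0134,0.0259,0,0,0,0],[0.2,-0.0134,0.0259,0,0,0,0],[0.2,-0.0134,0.0259,0,0,0,0],[0.2,-0.0134,0.0259,0,0,0,0],[0.2,0,0,0.0197,0,0,0],[0.2,0,0,0.0197,0,0,0],[0.2,0,0,0.0197,0,0,0],[0.2,0,0,0.0197,0,0,0],[0.2,0,0,0,0,0,0]])

```text
time_s: 4.1
tcp_pos: [0.4733, 0.0725, 0.0547]
eef_rot: [179.7, -0.2, -96.1]
contact_force: [0.0, -0.2, -2.3]
gripper_width: 0.0337
gripper_force: 15.0
```

```bash
python3 - <<'E'
from h import *
s=get_state();print(s['tcp_pos'],s['contact_force'],s['gripper_width'],s['gripper_force'])
q=pts(dict(np.load('top0.npz'))).reshape(-1,3)
m=np.hypot(q[:,0]-.475,q[:,1]-.075)<.035;print('max z near place',q[m][:,2].max())
E
```

```text
[0.47328152 0.07250118 0.0547395 ] [ 0.0043055  -0.16017599 -2.26540564] 0.03366778094531164 14.993327042029705
max z near place 0.0073786231331172125
```

apply_moves(targets=[[0.2,0,0,0.008,0,0,0],[0.2,0,0,0.005,0,0,0],[0.2,0,0,0.002,0,0,0],[0.2,0,0,0.001,0,0,0],[0.2,0,0,0.001,0,0,0],[0.2,0,0,0,0,0,0]])

```text
time_s: 4.6
tcp_pos: [0.4758, 0.0736, 0.0411]
eef_rot: [-180.0, 0.0, -96.0]
contact_force: [1.1, 0.2, -2.2]
gripper_width: 0.0336
gripper_force: 15.0
```

apply_moves(targets=[[0.2,0,0,0.001,0,0,0],[0.2,0,0,0.001,0,0,0],[0.2,0,0,0.001,0,0,0],[0.2,0,0,0,0,0,0],[0.2,0,0,0,0,0,0]])

```text
time_s: 5.02
tcp_pos: [0.4756, 0.0735, 0.0377]
eef_rot: [180.0, -0.0, -96.0]
contact_force: [0.7, 0.1, -2.9]
gripper_width: 0.0334
gripper_force: 15.0
```

apply_moves(targets=[[0.2,0,0,0.0005,0,0,0],[0.2,0,0,0.0005,0,0,0],[0.2,0,0,0,0,0,0]])

```text
time_s: 5.27
tcp_pos: [0.4757, 0.0736, 0.0374]
eef_rot: [-180.0, -0.0, -96.0]
contact_force: [-3.2, -0.3, 7.4]
gripper_width: 0.0337
gripper_force: 15.0
```

apply_moves(targets=[[0.75,0,0,0,0,0,0],[0.75,0,0,0,0,0,0],[0.75,0,0,0,0,0,0],[0.75,0,0,0,0,0,0],[0.75,0,0,-0.01,0,0,0],[0.7,0,0,-0.03,0,0,0],[0.7,0,0,-0.04,0,0,0],[0.7,0,0,-0.04,0,0,0],[0.7,0,0,-0.04,0,0,0],[0.7,0,0,-0.02,0,0,0],[0.7,0,0,0,0,0,0]])

```text
time_s: 6.18
tcp_pos: [0.4781, 0.0745, 0.2223]
eef_rot: [-179.5, 0.3, -96.0]
contact_force: [0.1, 0.2, -0.1]
gripper_width: 0.0613
gripper_force: 0.0
```

```bash
cat >> h.py <<'E'
C0=np.array([.5775,-.12,.04])
PIV=np.array([-.021,0,.0447])
def grip(deg,d=.054,dy=0): return T_of(tool(deg),C0+RA@(PIV+[0,dy,0])+lev(deg)[:,2]*d)
E
python3 - <<'E'
from h import *
print(cur()[:3,3],grip(25)[:3,3])
S=grip(25,.15);print(S)
plan(S,18); 
plan(grip(25),6,S)
c=snap('top','t1'); q=pts(c); m=(q[...,2]>.01)&(np.hypot(q[...,0]-.475,q[...,1]-.074)<.03); v=q[m]; print(v.max(0),v.min(0))
E
```

```text
[0.47810618 0.07448926 0.22226054] [ 0.5332273  -0.09236672  0.126204  ]
[[-0.84334031  0.31807451  0.43313477  0.49164636]
 [ 0.08923395  0.87771157 -0.47080749 -0.0471692 ]
 [-0.52991926 -0.35840061 -0.76859259  0.19998889]
 [ 0.          0.          0.          1.        ]]
18 rows: [0.0044, -0.0059, 0.0021, 0.0273, -0.0031, 0.0573] mm 7.6 deg 5.72
6 rows: [0.0, -0.0, 0.016, 0.0, -0.0, 0.0] mm 16.0 deg 0.00
[0.50494318 0.10363432 0.64787767] [0.4454525  0.04421472 0.01095803]
```

apply_moves(targets=[[0.7,0.0044,-0.0059,0.0021,0.0273,-0.0031,0.0573],[0.7,0.0044,-0.0059,0.0021,0.0273,-0.0031,0.0573],[0.7,0.0044,-0.0059,0.0021,0.0273,-0.0031,0.0573],[0.7,0.0044,-0.0059,0.0021,0.0273,-0.0031,0.0573],[0.7,0.0044,-0.0059,0.0021,0.0273,-0.0031,0.0573],[0.7,0.0044,-0.0059,0.0021,0.0273,-0.0031,0.0573],[0.7,0.0044,-0.0059,0.0021,0.0273,-0.0031,0.0573],[0.7,0.0044,-0.0059,0.0021,0.0273,-0.0031,0.0573],[0.7,0.0044,-0.0059,0.0021,0.0273,-0.0031,0.0573],[0.7,0.0044,-0.0059,0.0021,0.0273,-0.0031,0.0573],[0.7,0.0044,-0.0059,0.0021,0.0273,-0.0031,0.0573],[0.7,0.0044,-0.0059,0.0021,0.0273,-0.0031,0.0573],[0.7,0.0044,-0.0059,0.0021,0.0273,-0.0031,0.0573],[0.7,0.0044,-0.0059,0.0021,0.0273,-0.0031,0.0573],[0.7,0.0044,-0.0059,0.0021,0.0273,-0.0031,0.0573],[0.7,0.0044,-0.0059,0.0021,0.0273,-0.0031,0.0573],[0.7,0.0044,-0.0059,0.0021,0.0273,-0.0031,0.0573],[0.7,0.0044,-0.0059,0.0021,0.0273,-0.0031,0.0573],[0.7,0,0,0,0,0,0]])

```text
time_s: 7.82
tcp_pos: [0.4889, -0.0761, 0.233]
eef_rot: [-156.2, 27.1, 175.1]
contact_force: [0.3, -0.1, 0.7]
gripper_width: 0.0613
gripper_force: 0.0
```

```bash
python3 - <<'E'
from h import *
s=get_state();print(s['joints'],s['tcp_pos'])
plan(grip(25,.15),2)
plan(grip(25,.075),6)
for n in('scene','top'):
    c=snap(n,n[0]+'2')
    f=c['frame'][150:290,170:360] if n=='scene' else c['frame'][160:300,150:340]
    cv2.imwrite(f'pics/{n}2c.png',cv2.resize(f[:,:,::-1],(760,560),interpolation=cv2.INTER_CUBIC))
E
```

```text
[  31.3155875    -6.04771252  -58.27721314   53.69051749  -45.27437399
 -173.59581617] [ 0.48888774 -0.07612551  0.23301535]
2 rows: [0.0078, 0.0192, 0.0074, 0.0097, -0.0222, 0.0163] mm 22.0 deg 2.63
6 rows: [0.0022, 0.0062, 0.0149, 0.0032, -0.0074, 0.0054] mm 16.3 deg 0.88
```

View pics/scene2c.png

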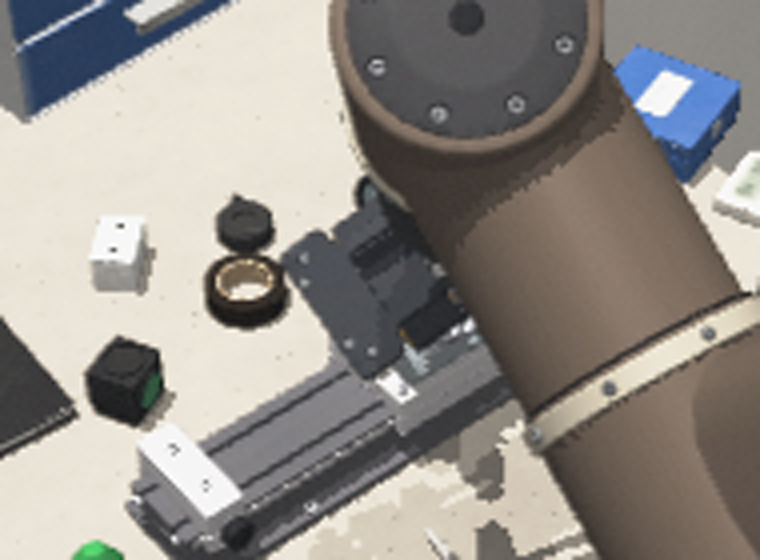

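The view shows the gripper above the lever. Joint 3 and joint 6 have hit their limits, so I need the opposite half-turn of the wrist.

apply_moves(targets=[[0.7,0,0,-0.002,0,0,-0.078],[0.7,0,0,-0.002,0,0,-0.078],[0.7,0,0,-0.002,0,0,-0.078],[0.7,0,0,-0.002,0,0,-0.078],[0.7,0,0,-0.002,0,0,-0.078],[0.7,0,0,0,0,0,-0.078],[0.7,0,0,0,0,0,-0.078],[0.7,0,0,0,0,0,-0.078],[0.7,0,0,0,0,0,-0.078],[0.7,0,0,0,0,0,-0.078],[0.7,0,0,0,0,0,-0.078],[0.7,0,0,0,0,0,-0.078],[0.7,0,0,0,0,0,-0.078],[0.7,0,0,0,0,0,-0.078],[0.7,0,0,0,0,0,-0.078],[0.7,0,0,0,0,0,-0.078],[0.7,0,0,0,0,0,-0.078],[0.7,0,0,0,0,0,-0.078],[0.7,0,0,0,0,0,-0.078],[0.7,0,0,0,0,0,-0.078]])

```text
time_s: 9.58
tcp_pos: [0.4865, -0.0693, 0.2403]
eef_rot: [-179.4, -35.5, -49.8]
contact_force: [-0.7, 0.4, 0.9]
gripper_width: 0.0614
gripper_force: 0.0
```

```bash
cat > kin.py <<'E'
from h import *
def E(a,x): return Ro.from_euler(a,x,degrees=True).as_matrix()
def fk(p,q,s4=1,s6=1):
    a1,h,L2,a3,L4,dA,dB,L6=p
    R1=E('z',q[0]);R2=R1@E('y',q[1]);R3=R1@E('y',q[1]-q[2]);R4=R3@E('x',s4*q[3]);R5=R4@E('y',-q[4]);R6=R5@E('x',s6*q[5])
    x=R1@[a1,0,h]+R2@[0,0,L2]+R3@[L4,dA,a3]+R4@[0,dB,0]+R5@[L6,0,0]
    return x,R6
D=[([-55.4004,20.5886,.6403,-.0192,-70.136,-16.5054],[.20949,-.64125,.24471],[179.915,-.0065,-161.912]),
([18.3439,13.1904,-10.2424,-.0043,-66.6036,-24.2062],[.59419,-.00503,.24111],[179.965,-.011,-95.864]),
([31.3156,-6.0477,-58.2772,53.6905,-45.2744,-173.5958],[.48889,-.07613,.23302],[-156.2,27.1,175.1])]
E
python3 - <<'E'
from kin import *
s=get_state();print({k:s[k].tolist() for k in('joints','tcp_pos','eef_rot')})
D.append((s['joints'],s['tcp_pos'],s['eef_rot']))
for s4 in(1,-1):
  for s6 in(1,-1):
    p0=np.array([0,.3,.45,0,.45,-.1,-.1,.3])
    R0=fk(p0,D[0][0],s4,s6)[1].T@Ro.from_euler('xyz',D[0][2],degrees=True).as_matrix()
    e=[np.degrees(Ro.from_matrix((fk(p0,q,s4,s6)[1]@R0).T@Ro.from_euler('xyz',r,degrees=True).as_matrix()).magnitude()) for q,x,r in D]
    f=least_squares(lambda p:np.r_[np.concatenate([(fk(p,q,s4,s6)[0]-x) for q,x,r in D]),1e-4*(p-p0)],p0)
    print(s4,s6,np.round(e,2),f.x.round(4),np.abs(f.fun[:-8]).max(),R0.round(2).tolist())
E
```

```text
{'joints': [33.30960939741297, -6.732379104106127, -57.50969171454821, 51.85228150085788, -47.02745856357528, -32.016721446457765], 'tcp_pos': [0.4864967740096907, -0.06928491726462642, 0.240275124443733], 'eef_rot': [-179.38200674316968, -35.52108387242802, -49.750350931289866]}
1 1 [  0.    15.39 142.05  84.82] [ 0.0786 -0.134   0.5771 -0.0734  0.4153 -0.4522  0.2604 -0.0477] 0.006849645365116175 [[0.0, -0.0, 1.0], [-0.84, 0.54, 0.0], [-0.54, -0.84, 0.0]]
1 -1 [0.0000e+00 3.0000e-02 1.0731e+02 1.0374e+02] [ 0.0786 -0.134   0.5771 -0.0734  0.4153 -0.4522  0.2604 -0.0477] 0.006849645365116175 [[0.0, -0.0, 1.0], [-1.0, 0.0, 0.0], [-0.0, -1.0, -0.0]]
-1 1 [ 0.   15.4  45.8  31.02] [-0.      0.1989  0.6016 -0.      0.4637  0.     -0.1918  0.3591] 2.4958375158812274e-06 [[0.0, 0.0, 1.0], [-0.84, 0.54, -0.0], [-0.54, -0.84, 0.0]]
-1 -1 [0.   0.   0.06 0.  ] [-0.      0.1989  0.6016 -0.      0.4637  0.     -0.1918  0.3591] 2.4958375158812274e-06 [[0.0, 0.0, 1.0], [-1.0, -0.0, 0.0], [0.0, -1.0, 0.0]]
```

```bash
cat >> kin.py <<'E'
P=[0,.1989,.6016,0,.4637,0,-.1918,.3591]
R0=np.array([[0,0,1.],[-1,0,0],[0,-1,0]])
LO=np.array([-176.03,-82.01,-58.28,-173.87,-174.79,-173.66]);HI=np.array([176.03,121.73,71.71,95.51,-.11,173.66])
def ik(T,q0):
    def f(q):
        x,R=fk(P,q,-1,-1);return np.r_[(x-T[:3,3])*1e3,Ro.from_matrix((R@R0).T@T[:3,:3]).as_rotvec(degrees=True)*5]
    s=least_squares(f,np.clip(q0,LO+.5,HI-.5),bounds=(LO,HI),x_scale=10);return s.x,np.sqrt(2*s.cost)
def pose(deg,d=.054,dy=0,phi=0,dev=0,flip=1):
    # lever lean deg; tool leaned deg+dev, pitched phi (positive = more upright), half turned if flip
    T=grip(deg,d,dy); A=tool(deg+dev)@E('y',phi)
    T[:3,:3]=A@(E('z',180) if flip else np.eye(3)); return T
E
python3 - <<'E'
from kin import *
q0=get_state()['joints'];q0=q0.copy()
for flip in(1,0):
  for phi in(0,10,20,-10,-20):
    for dy in(0,.1195):
      for deg in(25,-25):
       for d in (.054,.12):
        T=pose(deg,d,dy,phi,0,flip)
        b=min((ik(T,np.array([q0[0],q0[1],q0[2],q4,q5,q6])) for q4 in(50,0,-50) for q5 in(-50,-90) for q6 in((0,) if flip else(170,-170))),key=lambda r:r[1])
        print(flip,phi,dy,deg,d,b[0].round(1),round(b[1],2), 'toolz',T[:3,2].round(2))
E
```

```text
1 0 0 25 0.054 [ 18.7   9.3 -58.3  72.4 -35.9  -9.4] 43.69 toolz [ 0.43 -0.47 -0.77]
1 0 0 25 0.12 [ 30.3   2.1 -58.3  59.6 -43.   -4.8] 31.51 toolz [ 0.43 -0.47 -0.77]
1 0 0 -25 0.054 [-22.3  11.6 -23.  -51.  -44.1 148. ] 0.0 toolz [ 0.52  0.37 -0.77]
1 0 0 -25 0.12 [-25.9   6.1 -22.4 -46.7 -50.4 144.5] 0.0 toolz [ 0.52  0.37 -0.77]
1 0 0.1195 25 0.054 [ 34.1  12.2 -58.3  71.5 -41.  -22.8] 14.39 toolz [ 0.43 -0.47 -0.77]
1 0 0.1195 25 0.12 [ 44.7   6.1 -58.1  60.9 -47.  -19.4] 0.0 toolz [ 0.43 -0.47 -0.77]
1 0 0.1195 -25 0.054 [ -4.9   7.4 -28.6 -51.  -32.1 135.3] 0.0 toolz [ 0.52  0.37 -0.77]
1 0 0.1195 -25 0.12 [ -7.    0.3 -29.5 -44.9 -37.6 129.2] 0.0 toolz [ 0.52  0.37 -0.77]
1 10 0 25 0.054 [ 19.1   9.  -58.3  66.2 -34.1  -4.4] 2.83 toolz [ 0.28 -0.45 -0.85]
1 10 0 25 0.12 [ 30.9   2.8 -55.7  50.6 -43.2   2.5] 0.0 toolz [ 0.28 -0.45 -0.85]
1 10 0 -25 0.054 [-16.6  13.  -20.  -39.  -48.2 134.2] 0.0 toolz [ 0.37  0.38 -0.85]
1 10 0 -25 0.12 [-20.3   7.9 -19.3 -36.3 -54.7 132.9] 0.0 toolz [ 0.37  0.38 -0.85]
1 10 0.1195 25 0.054 [ 36.8  12.8 -52.   52.7 -41.5  -7.4] 0.0 toolz [ 0.
[... 5246 characters left out ...]
5 0.054 [ 16.1  13.1 -58.3  91.5 -42.3 153.6] 120.77 toolz [ 0.7  -0.47 -0.54]
0 -20 0 25 0.12 [ 32.    4.5 -58.3  70.  -49.  163.7] 111.55 toolz [ 0.7  -0.47 -0.54]
0 -20 0 -25 0.054 [-40.6  14.8 -29.6 -81.2 -49.1   7.7] 0.0 toolz [ 0.78  0.32 -0.54]
0 -20 0 -25 0.12 [-43.2   7.8 -28.7 -73.5 -52.9  -1.6] 0.0 toolz [ 0.78  0.32 -0.54]
0 -20 0.1195 25 0.054 [ 36.6  18.  -58.3  83.2 -52.2 141.5] 83.83 toolz [ 0.7  -0.47 -0.54]
0 -20 0.1195 25 0.12 [ 48.1  11.1 -58.3  70.3 -56.5 147.5] 70.91 toolz [ 0.7  -0.47 -0.54]
0 -20 0.1195 -25 0.054 [-28.1  11.  -35.7 -91.8 -40.3  10.2] 0.0 toolz [ 0.78  0.32 -0.54]
0 -20 0.1195 -25 0.12 [-28.    1.5 -35.3 -80.3 -40.9  -5. ] 0.0 toolz [ 0.78  0.32 -0.54]
```

```bash
python3 - <<'E'
from kin import *
q0=get_state()['joints']
for d,dy in((.135,0),(.054,0),(.066,0),(.066,.1195),(.054,.1195)):
    q,e=ik(pose(25,d,dy,15),q0);print(d,dy,q.round(1),round(e,3))
S=pose(25,.135,0,15);plan(S,10);plan(S,16)
plan(pose(25,.054,0,15),8,S)
E
```

```text
0.135 0 [ 33.3   3.3 -49.2  38.5 -49.1  11.7] 0.0
0.054 0 [ 22.5  10.5 -53.2  51.9 -37.2   6.1] 0.0
0.066 0 [ 24.2   9.4 -52.7  49.4 -38.8   7.3] 0.0
0.066 0.1195 [ 38.7  13.2 -45.6  39.9 -46.1   3.1] 0.0
0.054 0.1195 [ 37.4  14.1 -46.2  41.5 -44.5   2.4] 0.0
10 rows: [-0.0024, -0.0028, 0.0042, -0.0057, -0.0113, -0.0396] mm 5.6 deg 3.74
16 rows: [-0.0015, -0.0018, 0.0026, -0.0036, -0.007, -0.0247] mm 3.5 deg 2.34
8 rows: [0.0026, 0.0, 0.0098, -0.0, -0.0, -0.0] mm 10.1 deg 0.00
```

apply_moves(targets=[[0.7,-0.0024,-0.0028,0.0042,-0.0057,-0.0113,-0.0396],[0.7,-0.0024,-0.0028,0.0042,-0.0057,-0.0113,-0.0396],[0.7,-0.0024,-0.0028,0.0042,-0.0057,-0.0113,-0.0396],[0.7,-0.0024,-0.0028,0.0042,-0.0057,-0.0113,-0.0396],[0.7,-0.0024,-0.0028,0.0042,-0.0057,-0.0113,-0.0396],[0.7,-0.0024,-0.0028,0.0042,-0.0057,-0.0113,-0.0396],[0.7,-0.0024,-0.0028,0.0042,-0.0057,-0.0113,-0.0396],[0.7,-0.0024,-0.0028,0.0042,-0.0057,-0.0113,-0.0396],[0.7,-0.0024,-0.0028,0.0042,-0.0057,-0.0113,-0.0396],[0.7,-0.0024,-0.0028,0.0042,-0.0057,-0.0113,-0.0396],[0.7,0,0,0,0,0,0],[0.7,0,0,0,0,0,0]])

```text
time_s: 10.58
tcp_pos: [0.4985, -0.0548, 0.1885]
eef_rot: [158.0, -18.4, -13.1]
contact_force: [0.2, -0.0, 0.4]
gripper_width: 0.0614
gripper_force: 0.0
```

```bash
python3 - <<'E'
from kin import *
s=get_state();print(s['joints'].round(1))
plan(pose(25,.135,0,15),1)
plan(pose(25,.056,0,15),8)
for n in('scene','top'):
    c=snap(n,n[0]+'3')
    f=c['frame'][150:290,170:360] if n=='scene' else c['frame'][170:265,180:307]
    cv2.imwrite(f'pics/{n}3c.png',cv2.resize(f[:,:,::-1],(760,560),interpolation=cv2.INTER_CUBIC))
q=pts(dict(np.load('t3.npz')));m=(q[...,2]>.01)&(q[...,2]<.1)&(np.hypot(q[...,0]-.475,q[...,1]-.074)<.03);print('obj',m.sum(),q[m].max(0) if m.any() else '')
E
```

```text
[ 33.2   3.3 -49.2  38.5 -49.   11.4]
1 rows: [-0.0004, -0.0005, -0.0003, -0.0009, 0.0002, -0.005] mm 0.7 deg 0.46
8 rows: [0.0025, -0.0001, 0.0095, -0.0001, 0.0, -0.0006] mm 9.8 deg 0.06
obj 0
```

View pics/scene3c.png

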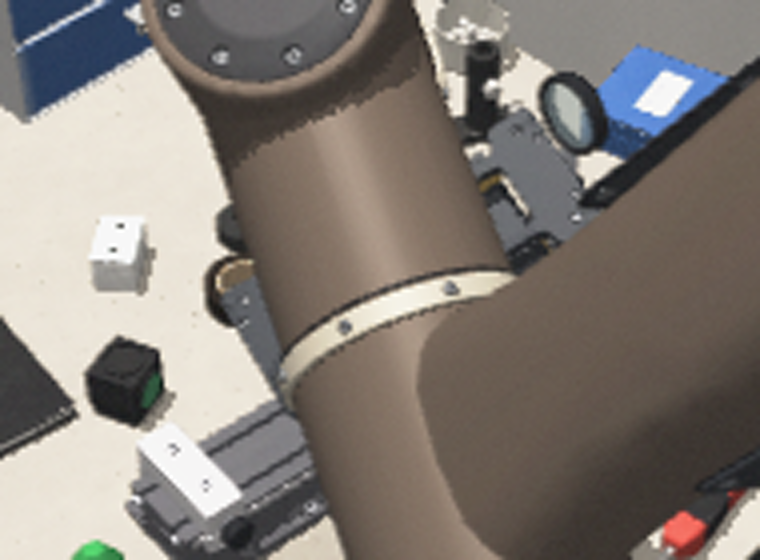

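The arm hides the lever in this view, so I'll descend and watch the forces.

apply_moves(targets=[[0.7,0.0025,0,0.0095,0,0,-0.0006],[0.7,0.0025,0,0.0095,0,0,-0.0006],[0.7,0.0025,0,0.0095,0,0,-0.0006],[0.7,0.0025,0,0.0095,0,0,-0.0006],[0.7,0.0025,0,0.0095,0,0,-0.0006],[0.7,0.0025,0,0.0095,0,0,-0.0006],[0.7,0,0,0,0,0,0]])

```text
time_s: 11.27
tcp_pos: [0.5232, -0.0836, 0.143]
eef_rot: [158.0, -18.3, -12.8]
contact_force: [-0.2, -0.8, 0.1]
gripper_width: 0.0612
gripper_force: 0.0
```

apply_moves(targets=[[0.7,0.0025,0,0.0095,0,0,-0.0006],[0.7,0.0025,0,0.0095,0,0,-0.0006],[0.7,0,0,0,0,0,0],[0.45,0,0,0,0,0,0],[0.45,0,0,0,0,0,0],[0.45,0,0,0,0,0,0]])

```text
time_s: 11.77
tcp_pos: [0.5324, -0.0916, 0.1295]
eef_rot: [158.0, -18.3, -12.7]
contact_force: [-0.2, 0.4, 0.0]
gripper_width: 0.0469
gripper_force: 0.0
```

```bash
python3 - <<'E'
from kin import *
s=get_state();print(s['joints'].round(1),s['gripper_width'],s['contact_force'])
plan(pose(25,.056,0,15),1)
q=pts(snap('top','t4'));m=(q[...,2]>.01)&(q[...,2]<.1)&(np.hypot(q[...,0]-.475,q[...,1]-.074)<.03);print('obj',m.sum(),q[m].max(0) if m.any() else '')
E
```

```text
[ 22.7  10.  -53.   51.3 -37.4   6.6] 0.04694663375528723 [-0.17330874  0.36113725  0.00649598]
1 rows: [-0.0006, -0.0008, 0.0015, -0.0018, -0.0007, -0.0004] mm 1.8 deg 0.18
obj 103 [0.48087275 0.09118261 0.06485066]
```

apply_moves(targets=[[0.45,-0.0005,-0.0008,0.0015,0,0,0],[0.2,0,0,0,0,0,0],[0.2,0,0,0,0,0,0],[0.2,0,0,0,0,0,0],[0.2,0,0,0,0,0,0],[0.2,0,0,0,0,0,0]], newtons=6)

```text
time_s: 12.32
tcp_pos: [0.5319, -0.0926, 0.1274]
eef_rot: [157.9, -18.3, -12.7]
contact_force: [-2.6, -2.8, 5.9]
gripper_width: 0.0278
gripper_force: 6.0
```

apply_moves(targets=[[0.2,0,0,0,0,0,0],[0.2,0,0,0,0,0,0],[0.2,0,0,0,0,0,0]], newtons=35)

```text
time_s: 12.57
tcp_pos: [0.5319, -0.0926, 0.1275]
eef_rot: [157.9, -18.3, -12.7]
contact_force: [-2.5, -2.2, 5.6]
gripper_width: 0.0275
gripper_force: 35.0
```

```bash
cat >> kin.py <<'E'
def info(deg,dy=0):
    s=get_state();L=lev(deg);print('t',s['time_s'],'F collar xyz',(s['contact_force']@L).round(1),'grip d from pivot',((s['tcp_pos']-C0-RA@(PIV+[0,dy,0]))@L*1e3).round(1),'w',s['gripper_width'].round(4),s['gripper_force'].round(1),'M',s['moment'].round(2))
E
python3 - <<'E'
from kin import *
info(25); T=cur()
U=T.copy();U[:3,3]+=lev(25)[:,2]*.0125;plan(U,6)
E
```

```text
Traceback (most recent call last):
  File "kin.py", line 23, in info
    s=get_state();L=lev(deg);print('t',s['time_s'],'F collar xyz',(s['contact_force']@L).round(1),'grip d from pivot',((s['tcp_pos']-C0-RA@(PIV+[0,dy,0]))@L*1e3).round(1),'w',s['gripper_width'].round(4),s['gripper_force'].round(1),'M',s['moment'].round(2))
                                                                                                                                                                               ^^^^^^^^^^^^^^^^^^^^^^^^
AttributeError: 'float' object has no attribute 'round'
```

```bash
sed -i "s/s\['gripper_width'\].round(4),s\['gripper_force'\].round(1)/s['gripper_width'],s['gripper_force']/" kin.py
python3 - <<'E'
from kin import *
info(25); T=cur()
U=T.copy();U[:3,3]+=lev(25)[:,2]*.0125;plan(U,6)
E
```

```text
t 12.5667 F collar xyz [ 1.  -4.8  4.3] grip d from pivot [-0.4 -1.1 55.4] w 0.02749767817120957 35.003371238708496 M [-0.5   1.32 -0.64]
6 rows: [-0.0005, -0.0, -0.002, 0.0, 0.0, 0.0] mm 2.1 deg 0.00
```

apply_moves(targets=[[0.2,-0.0005,-0.0005,-0.002,0,0,0],[0.2,-0.0005,0,-0.002,0,0,0],[0.2,-0.0005,0,-0.002,0,0,0],[0.2,-0.0005,0,-0.002,0,0,0],[0.2,-0.0005,0,-0.002,0,0,0],[0.2,-0.0005,0,-0.002,0,0,0],[0.2,0,0,0,0,0,0],[0.2,0,0,0,0,0,0]])

```text
time_s: 13.23
tcp_pos: [0.5266, -0.0868, 0.1365]
eef_rot: [157.8, -18.2, -12.7]
contact_force: [4.3, -9.5, 0.0]
gripper_width: 0.0274
gripper_force: 35.0
```

```bash
cat >> kin.py <<'E'
def swing(a,b,n,dy=0,extra=0):
    # screw from the measured pose about the pivot axis
    T=cur(); R=lev(b)@lev(a).T; c=C0+RA@(PIV+[0,dy,0]); U=T.copy();U[:3,:3]=R@T[:3,:3];U[:3,3]=c+R@(T[:3,3]-c)+lev(b)[:,2]*extra; plan(U,n); return U
E
python3 - <<'E'
from kin import *
info(25);U=swing(25,-25,28)
q=get_state()['joints'];c=C0+RA@PIV;T=cur();Q=[q]
for k in range(1,29):
    R=lev(25-50*k/28)@lev(25).T;V=T.copy();V[:3,:3]=R@T[:3,:3];V[:3,3]=c+R@(T[:3,3]-c);q,e=ik(V,q);Q.append(q)
    if e>.1:print(k,e)
print('max deg/row',np.abs(np.diff(Q,axis=0)).max(0).round(1),'lim',np.round(np.array([137,137,172,180,180,180])*.7/12,1),Q[-1].round(1))
E
```

```text
t 13.2333 F collar xyz [ 4.5 -7.  -6.3] grip d from pivot [-0.6 -0.9 67.4] w 0.027427500976851645 34.99400317668915 M [-1.47 -0.31 -0.07]
28 rows: [0.0, 0.0021, 0.0001, 0.0192, -0.0, -0.0052] mm 2.1 deg 1.79
max deg/row [2.2 1.  2.2 4.8 2.1 6.2] lim [ 8.   8.  10.  10.5 10.5 10.5] [-15.3  13.2 -18.2 -33.8 -52.6 129. ]
```

apply_moves(targets=[[0.2,0,0.0021,0.0001,0.0192,0,-0.0052],[0.2,0,0.0021,0.0001,0.0192,0,-0.0052],[0.2,0,0.0021,0.0001,0.0192,0,-0.0052],[0.2,0,0.0021,0.0001,0.0192,0,-0.0052],[0.2,0,0.0021,0.0001,0.0192,0,-0.0052],[0.2,0,0.0021,0.0001,0.0192,0,-0.0052],[0.2,0,0.0021,0.0001,0.0192,0,-0.0052],[0.2,0,0.0021,0.0001,0.0192,0,-0.0052]])

```text
time_s: 13.9
tcp_pos: [0.5226, -0.1025, 0.1403]
eef_rot: [170.6, -17.2, -8.9]
contact_force: [5.3, -9.6, -2.8]
gripper_width: 0.0271
gripper_force: 35.0
```

```bash
python3 - <<'E'
from kin import *
info(10.7);swing(12,-25,20)
E
```

```text
t 13.9 F collar xyz [ 3.9 -7.8 -7.3] grip d from pivot [-0.6 -0.8 67. ] w 0.02712563117556304 35.032349824905396 M [-2.85 -0.36 -0.74]
20 rows: [0.0, 0.0022, 0.0001, 0.0199, -0.0, -0.0053] mm 2.2 deg 1.85
```

apply_moves(targets=[[0.2,0,0.0021,0.0001,0.0192,0,-0.0052],[0.2,0,0.0021,0.0001,0.0192,0,-0.0052],[0.2,0,0.0021,0.0001,0.0192,0,-0.0052],[0.2,0,0.0021,0.0001,0.0192,0,-0.0052],[0.2,0,0.0021,0.0001,0.0192,0,-0.0052],[0.2,0,0.0021,0.0001,0.0192,0,-0.0052],[0.2,0,0.0021,0.0001,0.0192,0,-0.0052],[0.2,0,0.0021,0.0001,0.0192,0,-0.0052],[0.2,0,0.0021,0.0001,0.0192,0,-0.0052],[0.2,0,0.0021,0.0001,0.0192,0,-0.0052],[0.2,0,0.0021,0.0001,0.0192,0,-0.0052],[0.2,0,0.0021,0.0001,0.0192,0,-0.0052],[0.2,0,0.0021,0.0001,0.0192,0,-0.0052],[0.2,0,0.0021,0.0001,0.0192,0,-0.0052],[0.2,0,0.0021,0.0001,0.0192,0,-0.0052],[0.2,0,0.0021,0.0001,0.0192,0,-0.0052],[0.2,0,0.0021,0.0001,0.0192,0,-0.0052],[0.2,0,0.0021,0.0001,0.0192,0,-0.0052],[0.2,0,0,0,0,0,0],[0.2,0,0,0,0,0,0]])

```text
time_s: 15.57
tcp_pos: [0.5218, -0.1388, 0.1355]
eef_rot: [-160.8, -18.0, -0.3]
contact_force: [4.0, 0.8, -3.9]
gripper_width: 0.0274
gripper_force: 35.0
```

```bash
python3 - <<'E'
from kin import *
info(-21.4);info(-25);U=swing(-21.4,-25,2);swing(-21.4,-26,3)
E
```

```text
t 15.5667 F collar xyz [ 1.3 -0.8 -5.5] grip d from pivot [-0.5 -0.9 65. ] w 0.027436703035027557 34.99588966369629 M [-1.43  0.17 -0.4 ]
t 15.5667 F collar xyz [ 1.3 -1.2 -5.4] grip d from pivot [-0.5  3.2 65. ] w 0.027436703035027557 34.99588966369629 M [-1.43  0.17 -0.4 ]
2 rows: [0.0, 0.002, 0.0001, 0.0193, -0.0, -0.0052] mm 2.0 deg 1.80
3 rows: [0.0, 0.0017, 0.0, 0.0165, -0.0, -0.0044] mm 1.7 deg 1.53
```

apply_moves(targets=[[0.2,0,0.0021,0.0001,0.0192,0,-0.0052],[0.2,0,0.0021,0.0001,0.0192,0,-0.0052],[0.2,0,0.001,0,0.01,0,-0.0025],[0.2,0,0,0,0,0,0]])

```text
time_s: 15.9
tcp_pos: [0.5224, -0.1434, 0.1338]
eef_rot: [-156.8, -18.4, 0.9]
contact_force: [4.7, 3.9, -3.5]
gripper_width: 0.027
gripper_force: 35.1
```

```bash
python3 - <<'E'
from kin import *
info(-25)
T=cur();U=T.copy();U[:3,3]-=lev(-25)[:,2]*.011;plan(U,6)
V=pose(-25,.054,0,15);plan(V,6)
E
```

```text
t 15.9 F collar xyz [ 1.8  1.8 -6.5] grip d from pivot [-0.5 -1.8 65.1] w 0.026966534902671056 35.06434679031372 M [-1.71  0.15 -0.71]
6 rows: [0.0005, 0.0, 0.0018, -0.0, 0.0, 0.0] mm 1.8 deg 0.00
6 rows: [0.0006, -0.0003, 0.0018, -0.002, -0.0, 0.0006] mm 1.9 deg 0.19
```

apply_moves(targets=[[0.2,0.0005,0,0.0018,0,0,0],[0.2,0.0005,0,0.0018,0,0,0],[0.2,0.0005,0,0.0018,0,0,0],[0.2,0.0005,0,0.0018,0,0,0],[0.2,0.0005,0,0.0015,0,0,0],[0.2,0,0,0,0,0,0],[0.2,0,0,0,0,0,0]])

```text
time_s: 16.48
tcp_pos: [0.5269, -0.1399, 0.1274]
eef_rot: [-156.9, -18.4, 1.0]
contact_force: [3.1, -2.3, -3.9]
gripper_width: 0.0268
gripper_force: 35.1
```

```bash
python3 - <<'E'
from kin import *
info(-25)
T=cur();U=T.copy();U[:3,3]+=RA@[0,.1195,0];plan(U,20);
q,e=ik(U,get_state()['joints']);print(q.round(1),e)
E
```

```text
t 16.4833 F collar xyz [ 0.8 -3.9 -3.8] grip d from pivot [-0.5 -1.3 56.5] w 0.026840733251232905 35.09748816490173 M [-3.67  0.51 -1.28]
20 rows: [0.0007, -0.0054, 0.0025, -0.0, -0.0, -0.0] mm 6.0 deg 0.00
[ -0.9  11.  -22.6 -35.1 -44.4 118.5] 1.3987885255765583e-13
```

apply_moves(targets=[[0.2,0.0003,-0.0027,0.0012,0,0,0],[0.2,0.0007,-0.0054,0.0025,0,0,0],[0.2,0.0007,-0.0054,0.0025,0,0,0],[0.2,0.0007,-0.0054,0.0025,0,0,0],[0.2,0.0007,-0.0054,0.0025,0,0,0],[0.2,0,0,0,0,0,0]])

```text
time_s: 16.98
tcp_pos: [0.5295, -0.1123, 0.1278]
eef_rot: [-156.8, -18.4, 1.0]
contact_force: [4.2, -1.1, -3.2]
gripper_width: 0.0271
gripper_force: 35.1
```

```bash
python3 - <<'E'
from kin import *
info(-25,.0267)
s=get_state();print((s['contact_force']@RA).round(1))
E
```

```text
t 16.9833 F collar xyz [ 2.  -2.7 -4.2] grip d from pivot [-0.5 -0.3 56.5] w 0.02708584621398279 35.096585154533386 M [-2.95  0.33 -1.09]
[ 4.3 -0.6 -3.2]
```

apply_moves(targets=[[0.2,0.0007,-0.0054,0.0025,0,0,0],[0.2,0.0007,-0.0054,0.0025,0,0,0],[0.2,0.0007,-0.0054,0.0025,0,0,0],[0.2,0.0007,-0.0054,0.0025,0,0,0],[0.2,0.0007,-0.0054,0.0025,0,0,0],[0.2,0.0007,-0.0054,0.0025,0,0,0],[0.2,0.0007,-0.0054,0.0025,0,0,0],[0.2,0.0007,-0.0054,0.0025,0,0,0],[0.2,0.0007,-0.0054,0.0025,0,0,0],[0.2,0.0007,-0.0054,0.0025,0,0,0],[0.2,0.0007,-0.0054,0.0025,0,0,0],[0.2,0.0007,-0.0054,0.0025,0,0,0],[0.2,0.0007,-0.0054,0.0025,0,0,0],[0.2,0.0007,-0.0054,0.0025,0,0,0],[0.2,0,0,0,0,0,0]])

```text
time_s: 18.23
tcp_pos: [0.538, -0.029, 0.1284]
eef_rot: [-156.8, -18.4, 1.0]
contact_force: [4.3, -1.3, -3.4]
gripper_width: 0.0275
gripper_force: 35.1
```

apply_moves(targets=[[0.2,0.0002,-0.0018,0.0008,0,0,0],[0.2,0.0002,-0.0018,0.0008,0,0,0],[0.2,0.0002,-0.0018,0.0008,0,0,0],[0.2,0,0,0,0,0,0]])

```text
time_s: 18.57
tcp_pos: [0.5385, -0.024, 0.1284]
eef_rot: [-156.9, -18.4, 1.0]
contact_force: [4.6, -3.1, -4.2]
gripper_width: 0.0273
gripper_force: 35.1
```

```bash
python3 - <<'E'
from kin import *
info(-25,.1195)
s=get_state();print((s['contact_force']@RA).round(1))
c=snap('top','t5');q=(pts(c)-C0)@RA
m=(q[...,2]>.012)&(q[...,2]<.024)&(abs(q[...,0])<.04)&(q[...,1]>.0)&(q[...,1]<.21);v=q[m]
print(m.sum(), np.histogram(v[:,1],np.arange(.03,.21,.01)))
for z0,z1,n in((.015,.0195,'sad'),(.0195,.024,'stop')):
    w=v[(v[:,2]>z0)&(v[:,2]<z1)];print(n,len(w),np.percentile(w[:,1],[2,98]) if len(w) else '')
cv2.imwrite('pics/t5c.png',cv2.resize(c['frame'][180:250,150:290,::-1],(800,400),interpolation=cv2.INTER_CUBIC))
E
```

```text
t 18.5667 F collar xyz [ 2.  -5.  -4.5] grip d from pivot [-0.4 -3.6 58.9] w 0.027341540112287618 35.10028302669525 M [-3.83  0.31 -1.4 ]
[ 4.9 -2.6 -4.2]
0 (array([0, 0, 0, 0, 0, 0, 0, 0, 0, 0, 0, 0, 0, 0, 0, 0, 0]), array([0.03, 0.04, 0.05, 0.06, 0.07, 0.08, 0.09, 0.1 , 0.11, 0.12, 0.13,
       0.14, 0.15, 0.16, 0.17, 0.18, 0.19, 0.2 ]))
sad 0 
stop 0
```

View pics/t5c.png

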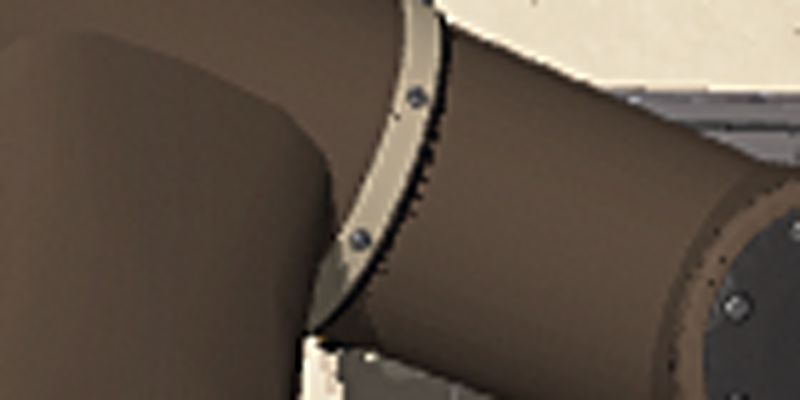

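The arm hides everything here, so I'll creep until the force shows contact with the stop.

apply_moves(targets=[[0.2,0.0001,-0.0009,0.0004,0,0,0],[0.2,0.0001,-0.0009,0.0004,0,0,0],[0.2,0.0001,-0.0009,0.0004,0,0,0],[0.2,0,0,0,0,0,0]])

```text
time_s: 18.95
tcp_pos: [0.5389, -0.0223, 0.1282]
eef_rot: [-157.0, -18.4, 1.0]
contact_force: [4.2, -9.8, -6.7]
gripper_width: 0.0274
gripper_force: 35.1
```

apply_moves(targets=[[0.2,0.0001,-0.0009,0.0004,0,0,0],[0.2,0.0001,-0.0009,0.0004,0,0,0],[0.2,0,0,0,0,0,0]])

```text
time_s: 19.2
tcp_pos: [0.5391, -0.0217, 0.1279]
eef_rot: [-157.1, -18.4, 1.0]
contact_force: [4.8, -13.5, -9.4]
gripper_width: 0.0276
gripper_force: 35.1
```

```bash
python3 - <<'E'
from kin import *
info(-25,.1185)
T=cur();U=T.copy();U[:3,3]+=lev(-25)[:,2]*.0115;plan(U,6)
T=U;q=get_state()['joints'];c=C0+RA@(PIV+[0,.1185,0]);Q=[ik(T,q)[0]]
for k in range(1,29):
    R=lev(-25+50*k/28)@lev(-25).T;V=T.copy();V[:3,:3]=R@T[:3,:3];V[:3,3]=c+R@(T[:3,3]-c);q,e=ik(V,Q[-1]);Q.append(q)
    if e>.1:print(k,e)
print('max deg/row',np.abs(np.diff(Q,axis=0)).max(0).round(1),Q[-1].round(1))
E
```

```text
t 19.2 F collar xyz [  0.3 -16.5  -4.7] grip d from pivot [-0.4 -0.8 56.9] w 0.027560502183924477 35.10334253311157 M [-7.96  0.39 -2.68]
6 rows: [-0.0005, -0.0, -0.0019, 0.0, 0.0, -0.0] mm 1.9 deg 0.00
max deg/row [2.4 1.  1.9 4.6 2.1 6.2] [ 38.5  12.5 -45.9  39.6 -45.5   4. ]
```

apply_moves(targets=[[0.2,-0.0001,0.0015,-0.0007,0,0,0],[0.2,-0.0005,0,-0.0019,0,0,0],[0.2,-0.0005,0,-0.0019,0,0,0],[0.2,-0.0005,0,-0.0019,0,0,0],[0.2,-0.0005,0,-0.0019,0,0,0],[0.2,-0.0005,0,-0.0019,0,0,0],[0.2,-0.0005,0,-0.0019,0,0,0],[0.2,0,0,0,0,0,0],[0.2,0,0,0,0,0,0]])

```text
time_s: 19.95
tcp_pos: [0.5328, -0.0265, 0.1372]
eef_rot: [-157.0, -18.4, 1.0]
contact_force: [4.9, -8.5, -8.9]
gripper_width: 0.0276
gripper_force: 35.1
```

```bash
python3 - <<'E'
from kin import *
info(-25,.1185);swing(-25,25,28,.1185)
E
```

```text
t 19.95 F collar xyz [  0.2 -11.6  -6.3] grip d from pivot [-0.5 -1.1 69.1] w 0.027635465746160222 35.05985230207443 M [-5.7   0.25 -2.05]
28 rows: [0.0, -0.0022, 0.0, -0.0192, -0.0, 0.0051] mm 2.2 deg 1.79
```

apply_moves(targets=[[0.2,0,-0.0022,0,-0.0192,0,0.0051],[0.2,0,-0.0022,0,-0.0192,0,0.0051],[0.2,0,-0.0022,0,-0.0192,0,0.0051],[0.2,0,-0.0022,0,-0.0192,0,0.0051],[0.2,0,-0.0022,0,-0.0192,0,0.0051],[0.2,0,-0.0022,0,-0.0192,0,0.0051],[0.2,0,-0.0022,0,-0.0192,0,0.0051],[0.2,0,-0.0022,0,-0.0192,0,0.0051],[0.2,0,-0.0022,0,-0.0192,0,0.0051],[0.2,0,-0.0022,0,-0.0192,0,0.0051],[0.2,0,-0.0022,0,-0.0192,0,0.0051],[0.2,0,-0.0022,0,-0.0192,0,0.0051],[0.2,0,-0.0022,0,-0.0192,0,0.0051],[0.2,0,-0.0022,0,-0.0192,0,0.0051],[0.2,0,-0.0022,0,-0.0192,0,0.0051]])

```text
time_s: 21.2
tcp_pos: [0.5315, 0.0053, 0.1439]
eef_rot: [179.1, -16.9, -6.1]
contact_force: [17.1, -13.9, -10.6]
gripper_width: 0.0275
gripper_force: 35.0
```

```bash
python3 - <<'E'
from kin import *
for a in(0,1.8):info(a,.1185)
swing(1,26,14,.1185)
E
```

```text
t 21.2 F collar xyz [ 10.  -12.  -18.8] grip d from pivot [-0.8  1.2 70.4] w 0.02748164847034886 34.9828577041626 M [-4.75 -3.43 -1.46]
t 21.2 F collar xyz [ 10.  -11.4 -19.2] grip d from pivot [-0.8 -1.  70.4] w 0.02748164847034886 34.9828577041626 M [-4.75 -3.43 -1.46]
14 rows: [0.0, -0.0022, 0.0, -0.0192, -0.0001, 0.0052] mm 2.2 deg 1.79
```

apply_moves(targets=[[0.2,0.0001,-0.0022,0.0005,-0.0192,0,0.0051],[0.2,0.0001,-0.0022,0.0005,-0.0192,0,0.0051],[0.2,0.0001,-0.0022,0.0005,-0.0192,0,0.0051],[0.2,0,-0.0022,0,-0.0192,0,0.0051],[0.2,0,-0.0022,0,-0.0192,0,0.0051],[0.2,0,-0.0022,0,-0.0192,0,0.0051],[0.2,0,-0.0022,0,-0.0192,0,0.0051],[0.2,0,-0.0022,0,-0.0192,0,0.0051],[0.2,0,-0.0022,0,-0.0192,0,0.0051],[0.2,0,-0.0022,0,-0.0192,0,0.0051]])

```text
time_s: 22.03
tcp_pos: [0.536, 0.026, 0.1405]
eef_rot: [163.1, -17.7, -10.9]
contact_force: [6.1, -7.4, -2.3]
gripper_width: 0.0272
gripper_force: 35.0
```

```bash
python3 - <<'E'
from kin import *
for a in(20,25):info(a,.1185)
swing(20,26,4,.1185)
E
```

```text
t 22.0333 F collar xyz [ 4.6 -4.4 -7.5] grip d from pivot [-0.6 -1.7 69.9] w 0.027246035375147838 34.973673820495605 M [-1.26 -1.13  0.16]
t 22.0333 F collar xyz [ 4.6 -3.8 -7.9] grip d from pivot [-0.6 -7.7 69.4] w 0.027246035375147838 34.973673820495605 M [-1.26 -1.13  0.16]
4 rows: [0.0, -0.0018, 0.0, -0.0161, -0.0, 0.0043] mm 1.8 deg 1.50
```

apply_moves(targets=[[0.2,0,-0.0022,0,-0.0192,0,0.0051],[0.2,0,-0.0022,0,-0.0192,0,0.0051],[0.2,0,-0.0022,0,-0.0192,0,0.0051],[0.2,0,-0.001,0,-0.009,0,0.0025],[0.2,0,0,0,0,0,0],[0.2,0,0,0,0,0,0]])

```text
time_s: 22.53
tcp_pos: [0.5381, 0.0326, 0.1382]
eef_rot: [157.6, -18.2, -12.5]
contact_force: [8.4, -9.7, -1.3]
gripper_width: 0.0274
gripper_force: 35.0
```

```bash
python3 - <<'E'
from kin import *
info(25,.1185)
T=cur();U=T.copy();U[:3,3]-=lev(25)[:,2]*.013;plan(U,7)
E
```

```text
t 22.5333 F collar xyz [ 7.3 -5.3 -9.3] grip d from pivot [-0.7 -0.5 69.8] w 0.027397220397527493 34.97028350830078 M [-1.51 -1.71  0.6 ]
7 rows: [0.0005, -0.0, 0.0018, 0.0, 0.0, -0.0] mm 1.9 deg 0.00
```

apply_moves(targets=[[0.2,0.0005,-0.0003,0.0018,0,0,0],[0.2,0.0005,0,0.0018,0,0,0],[0.2,0.0005,0,0.0018,0,0,0],[0.2,0.0005,0,0.0018,0,0,0],[0.2,0.0005,0,0.0018,0,0,0],[0.2,0.0005,0,0.0018,0,0,0],[0.2,0.0005,0,0.0018,0,0,0],[0.2,0,0,0,0,0,0],[0.2,0,0,0,0,0,0]])

```text
time_s: 23.28
tcp_pos: [0.5438, 0.0265, 0.1283]
eef_rot: [157.7, -18.2, -12.5]
contact_force: [5.2, -9.4, 1.3]
gripper_width: 0.0272
gripper_force: 35.0
```

```bash
python3 - <<'E'
from kin import *
info(25,.1185)
E
```

```text
t 23.2833 F collar xyz [ 5.9 -7.1 -5.7] grip d from pivot [-0.6 -0.5 56.9] w 0.027223285575084393 34.974220991134644 M [-1.27 -0.68  0.11]
```

apply_moves(targets=[[0.2,0.0003,0,0.001,0,0,0],[0.2,0.0003,0,0.001,0,0,0],[0.2,0,0,0,0,0,0],[0.2,0,0,0,0,0,0]])

```text
time_s: 23.62
tcp_pos: [0.5445, 0.0258, 0.1274]
eef_rot: [157.7, -18.2, -12.5]
contact_force: [-4.4, -3.2, 11.0]
gripper_width: 0.0275
gripper_force: 35.0
```

```bash
python3 - <<'E'
from kin import *
info(25,.1185)
E
```

```text
t 23.6167 F collar xyz [ 2.4 -8.1  8.9] grip d from pivot [-0.4 -0.5 55.6] w 0.02747348785343337 34.99000132083893 M [-0.95  1.75 -1.02]
```

apply_moves(targets=[[0.6,0,0,0,0,0,0],[0.6,0,0,0,0,0,0],[0.6,0,0,0,0,0,0],[0.6,0,0,0,0,0,0],[0.6,0,0,0,0,0,0],[0.6,-0.0025,0,-0.0095,0,0,0],[0.6,-0.0025,0,-0.0095,0,0,0],[0.6,-0.0025,0,-0.0095,0,0,0],[0.6,-0.0025,0,-0.0095,0,0,0],[0.6,-0.0025,0,-0.0095,0,0,0],[0.6,-0.0025,0,-0.0095,0,0,0],[0.6,-0.0025,0,-0.0095,0,0,0],[0.6,-0.0025,0,-0.0095,0,0,0],[0.6,-0.0025,0,-0.0095,0,0,0],[0.6,-0.0025,0,-0.0095,0,0,0]])

```text
time_s: 24.87
tcp_pos: [0.5028, 0.0748, 0.2026]
eef_rot: [158.0, -18.3, -12.4]
contact_force: [0.2, -0.8, -0.4]
gripper_width: 0.0523
gripper_force: 0.0
```

```bash
python3 - <<'E'
from kin import *
T0=cur();s=get_state();print(s['joints'].round(1))
U=T0.copy();U[2,3]+=.12;plan(U,4)
Y=Ro.from_matrix(T0[:3,:3]).as_euler('xyz',degrees=True)
V=T_of(down(-30),[.42,-.40,.33]);print(ik(V,s['joints']));plan(V,16,U)
E
```

```text
[ 47.7   7.  -40.8  31.2 -57.9   5.8]
4 rows: [0.0094, 0.0107, -0.0264, -0.0, -0.0, -0.0] mm 30.0 deg 0.00
(array([-2.42921789e+01,  9.12741762e+00, -3.80572870e+00,  7.69699086e-15,
       -7.70668537e+01,  8.42921789e+01]), np.float64(2.457296764894967e-13))
16 rows: [0.0063, 0.0291, 0.0063, 0.0131, -0.0147, 0.0095] mm 30.4 deg 1.97
```

apply_moves(targets=[[0.6,0.0094,0.0107,-0.0264,0,0,0],[0.6,0.0094,0.0107,-0.0264,0,0,0],[0.6,0.0094,0.0107,-0.0264,0,0,0],[0.6,0.0094,0.0107,-0.0264,0,0,0],[0.6,0.0063,0.0291,0.0063,0.0131,-0.0147,0.0095],[0.6,0.0063,0.0291,0.0063,0.0131,-0.0147,0.0095],[0.6,0.0063,0.0291,0.0063,0.0131,-0.0147,0.0095],[0.6,0.0063,0.0291,0.0063,0.0131,-0.0147,0.0095],[0.6,0.0063,0.0291,0.0063,0.0131,-0.0147,0.0095],[0.6,0.0063,0.0291,0.0063,0.0131,-0.0147,0.0095],[0.6,0.0063,0.0291,0.0063,0.0131,-0.0147,0.0095],[0.6,0.0063,0.0291,0.0063,0.0131,-0.0147,0.0095],[0.6,0.0063,0.0291,0.0063,0.0131,-0.0147,0.0095],[0.6,0.0063,0.0291,0.0063,0.0131,-0.0147,0.0095],[0.6,0.0063,0.0291,0.0063,0.0131,-0.0147,0.0095],[0.6,0.0063,0.0291,0.0063,0.0131,-0.0147,0.0095],[0.6,0.0063,0.0291,0.0063,0.0131,-0.0147,0.0095],[0.6,0.0063,0.0291,0.0063,0.0131,-0.0147,0.0095],[0.6,0.0063,0.0291,0.0063,0.0131,-0.0147,0.0095],[0.6,0,0,0,0,0,0]])

```text
time_s: 26.53
tcp_pos: [0.4276, -0.3754, 0.334]
eef_rot: [178.9, -1.1, -29.4]
contact_force: [1.0, 0.9, -0.5]
gripper_width: 0.0527
gripper_force: 0.0
```

```bash
python3 - <<'E'
from kin import *
c=snap('top','t6');q=(pts(c)-C0)@RA
for n,y0,y1,z0,z1,x0,x1 in(('plate',.05,.2,.144,.153,-.02,.005),('saddle right edge',.05,.21,.015,.021,0,.04),('lever tip',.1,.2,.105,.12,-.09,-.04),('bottle',-.13,-.07,.058,.07,-.03,.03)):
    v=q[(q[...,1]>y0)&(q[...,1]<y1)&(q[...,2]>z0)&(q[...,2]<z1)&(q[...,0]>x0)&(q[...,0]<x1)];print(n,len(v),np.percentile(v,[2,50,98],0).round(4).tolist() if len(v) else '')
cs=snap('scene','s6')
a=cv2.resize(c['frame'][160:300,150:340,::-1],(700,516),interpolation=cv2.INTER_CUBIC)
cv2.imwrite('pics/t6c.png',a)
cv2.imwrite('pics/s6c.png',cv2.resize(cs['frame'][150:310,170:360,::-1],(700,590),interpolation=cv2.INTER_CUBIC))
E
```

```text
plate 114 [[-0.0139, 0.09, 0.1444], [-0.0097, 0.1178, 0.1489], [-0.0045, 0.1486, 0.152]]
saddle right edge 181 [[0.0011, 0.0756, 0.0154], [0.0273, 0.1088, 0.0183], [0.0383, 0.1917, 0.0208]]
lever tip 38 [[-0.0704, 0.1465, 0.1056], [-0.0632, 0.1545, 0.1137], [-0.0552, 0.1629, 0.1183]]
bottle 0
```

View pics/t6c.png

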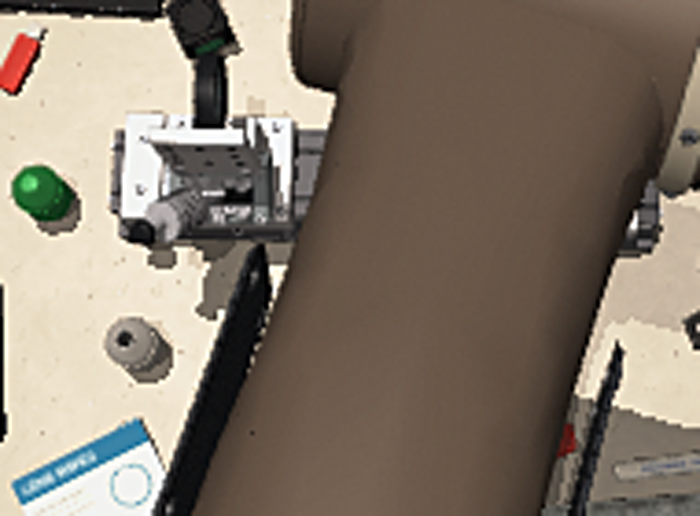

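The top view shows the carriage against the stop block at (140,180). The lever leans left again, with its tip at (137,232). The objective stands upright on the table at (135,345). The carriage moved 118.5 mm by plate measurement, about what contact needs, and the push force rose at the stop. The arm is clear, so I'm handing in.

```bash
python3 -c "
from plant import close_job
print(close_job())"
```

```text
the job is handed in; nothing more can be done
None
```

The carriage is against the stop block, with the lever flipped back to locked and the collar home. The objective stands upright on the table, and I handed the job in at about 27 s of 58 s; the hand-in returned no verdict, and the arm hid the bottle and most bystanders in the last picture.

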